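# Feel out the heavy side of a sculpture wheel and hold it down

## Robot

A 6-joint arm with a two-finger parallel gripper is mounted at the origin on the work surface. World frame = base frame: x ahead of the robot, y to its left, z up, the work surface at z = 0. Lengths are in m, angles in rad, forces in N, time in s.
With the tool pointing down it reaches from about 0.25 to 0.8 m from the base axis. Payload 8.5 kg.
Tool frame: the origin (TCP) lies midway between the tips of the shut fingers; the grasp point (between the pads) lies 19 mm behind it (robot.grip_depth is the distance from the TCP to the grasp point, in m); z points along the fingers, y is the line along which they close (so a half turn about z gives the same grasp; the last joint's range is limited). The gripper opens to 85 mm and grips with 20 to 120 N. Pads are 22 mm wide; open, the fingers measure 114 mm over their backs; the gripper's body (76 mm by 85 mm) begins 54 mm behind the grasp point. The pads swing forward as they close: fully open they stand 13 mm farther back than shut.
Start: joints at [1.206, 0.238, -0.013, 1.319, 0, 1.571], TCP at [0.187, 0.49, 0.193] pointing down, gripper open.
Joint ranges: [-2.66, 2.66], [-1.03, 1.9], [-1.14, 1.46], [-1.82, 2.27], [-1.45, 1.34], [-3.14, 3.14]. Speed limits (rad/s): [2.22, 2.22, 2.79, 3.14, 3.14, 3.14].

## Interface

Orientations are given as a unit quaternion [w, x, y, z].
In Python, from rig import observe, capture, camera_model, robot gives the robot as it stands.
- The arm moves only by the tool send_rows, never from a script. Its argument "moves" is a list that holds one entry, the list of rows, each a list of 5 numbers: the finger opening in m, from 0 to 0.0854, then the shift along the tool's x, y, z in m, then the turn about the tool's z in rad. A call has 1 to 5 rows; each row shifts and turns the commanded pose from where the row before left it, along the tool's axes as they then stand; what a row does not reach is not made up. A row lasts 1/10 s, in which the tool goes at most 50 mm and 8.59 degrees, less where a joint would pass 70% of its speed; a pose out of reach is approached as far as the arm can. A call is refused whole if a number of a shift passes 0.05 or a number of a turn 0.15, either way. A call with a gripper value outside its range is refused whole. The fingers move at their own pace and stop on an object; "grip_force" is the grip in N (left out, the last holds). Time passes only in rows, so rows that do not move let the fingers close. It gives the time, the measured TCP pose, the force, the opening and the grip force at its end, in the units of the state.
- observe(): the state, without advancing time (a new reading comes with each control period).
- capture(name): name is "scene" or "top" or "wrist"; returns the picture (420x560x3 uint8, blue, green, red); there is no depth.
- camera_model(name): a dict with "fx", "fy", "cx", "cy" (pixels), "k1" (the pictures are not rectified: a ray, as slopes to the right and down, at radius r is drawn at 1 + k1 r^2 times it, then the intrinsics apply), "R" (3x3) and "t" (3): a world point X has camera coordinates R X + t. Camera axes: x right, y down, z forward; pixel columns grow to the right and rows downward; lengths in m; the calibration is good to about 2 mm. A picture is of the moment at which its call begins: read the wrist's pose just before it. camera_model takes no time and is no camera call; for the wrist camera it gives the pose at the moment of the call.
- robot.finish_job(): hands the job in; it is judged then, once.
The state is a dict: "time": time; "joint_pos": joint angles; "qd": joint speeds; "effort": joint torques, N m; "eef_pos": TCP position; "tcp_rot": TCP orientation; "ft_force": force on the tool from outside, world axes, zero at the start; "moment": the same for the moment, N m; "grip_width": finger opening in m; "grasp_force": force on a finger pad.
Only numpy, scipy, OpenCV 4.12 (cv2) and the standard library are available. Lean on these libraries where they do the work, as an engineer would, in place of code of your own. Each camera call takes 0.05 s, during which the arm holds its last target. There are 200 camera calls.

## Task

The plywood drum wheel in the bearing stand has a lead weight sealed out of sight towards one side of it, and its bearing is stiff enough to keep it wherever it is left. Turn the wheel by hand, at some moment to a quarter turn or so away from how you found it, feel where its heavy side is, then bring the heavy side to the very bottom and finish still gripping the wheel by its rim and holding it steady, so that a colleague can lock it there. Leave the jar, the clear hoop and the pliers where they are.

Things in the scene. Friction and masses are not known exactly. Their poses are not given: they have to be found in the camera images.
- stand: Bearing stand fixed to the table: plywood base plate 130 x 230 x 12 mm, and two aluminium cheeks 50 mm wide (x), 14 mm thick (y), centred 95 mm either side of the middle, reaching 122 mm above the table. Origin: centre of its underside, on the table. The wheel's axle runs along its own y axis (level); x is level and square to the axle, z is up.
- hub (a point): Centre of the wheel, on the axle, 105 mm above the table and halfway between the cheeks; fixed to the stand, with the stand's axes. It does not turn.
- wheel: Upright plywood drum wheel, 160 mm diameter, 30 mm thick, flat parallel faces; 32 mm hub, 44 mm long; 10 mm axle to the cheeks. Origin: its centre; its y axis is the axle; turns endlessly either way. Inside, about 0.55 kg of lead, centred 52 mm off the axle at another angle of the wheel on every start (its axes and looks do not tell it). Stays where it is left; see rim_rivet.
- rim_rivet (a point): Where the wheel's own z axis meets the rivet circle, 72 mm from the axle, in the wheel's middle plane; turns with the wheel. Six rivets, all alike, show on each face. The lead pulls with 0.24 to 0.32 N m when level with the axle, less towards top and bottom (sine); the bearing's dry drag is 0.34 N m either way. So turning takes little where the lead goes down and most where it is raised.
- jar: Glass jar, 64 mm across, 85 mm tall, standing on the table. Origin: centre of its underside. Leave alone.
- hoop: Clear plastic hoop, 110 mm outside, 12 mm tall, lying flat. Origin: centre of its underside. Leave alone.
- pliers: Pliers with orange handles, 165 mm long, lying flat; the jaw points along its own x. Origin: on the table under the pivot. Leave alone.

How it is judged:
On the way:
1. the wheel has been turned by hand to roughly a quarter turn (at least 73 degrees) from how it was found (distance of rim_rivet from where it was at the start of the episode above 0.085 m and contact force between the fingers and wheel above 1 N), for 0.1 s.
At the end, for the whole second after the job is handed in: the sealed weight hangs within 20 degrees of straight below the axle, the fingers grip the wheel (more than 5 N) and the wheel is still (under 0.15 rad/s) (horizontal distance between slug_lead and hub below 0.0178 m and z of slug_lead in the frame of hub below -0.04 m and contact force between the fingers and wheel above 5 N and angular speed of wheel below 0.15 rad/s); the arm keeps its last pose, push and grip.
It fails at once if the jar, the hoop or the pliers are moved more than 25 mm (distance of any of jar, hoop, pliers from where it was at the start of the episode above 0.025 m).
It also fails if it takes over 72 s, if anything falls off the work surface, if the arm or the gripper's body presses on something with over 40 N, if the wrist force passes 120 N, or if a joint passes its speed limit or range.

## Working session

There is one attempt and no reset: what is moved stays moved. The work goes in short steps, Python scripts to look and compute and a tool call to move; the robot and the scene stay as the last step left them, time stands still between calls to the robot, and variables do not carry over. Pictures are saved under pics/ and viewed, at most 10 in all, crops included, and the job is handed in when it is done.

Besides the shell and the picture viewer there is one more tool, called as name([rows], argument=value, ...), one row to a line, values as JSON. send_rows: Moves the arm, as the interface text tells. Its arguments: {"type":"object","properties":{"moves":{"type":"array","items":{"type":"array","items":{"type":"array","items":{"type":"number"}}}},"grip_force":{"type":"number"}},"required":["moves"]}

```bash
mkdir -p pics
python3 - <<'E'
from rig import observe,capture,camera_model,robot
import cv2
s=observe();print({k:s[k] for k in s})
for n in("scene","top"):
    im=capture(n);cv2.imwrite(f"pics/{n}0.png",im)
    m=camera_model(n);print(n,m)
E
```

```text
{'time': 0.0, 'joint_pos': array([ 1.20597718e+00,  2.38766524e-01, -1.42669826e-02,  1.31923897e+00,
       -4.93266401e-06,  1.57080299e+00]), 'qd': array([ 0.00025963,  0.0006237 ,  0.00017052, -0.00184334, -0.00100451,
        0.00122855]), 'effort': array([-3.42597195e-05, -5.38783693e+01,  3.46435475e+01,  1.85716152e-02,
        7.10048562e-05, -4.34633364e-06]), 'eef_pos': array([0.1871339 , 0.48998383, 0.19228022]), 'tcp_rot': array([-1.31459055e-04,  1.81402917e-01,  9.83408581e-01, -7.26279428e-04]), 'ft_force': array([-0.57881303,  0.69206572,  0.30316032]), 'moment': array([ 0.00584587, -0.03643872, -0.05595684]), 'grasp_force': 0.0, 'grip_width': 0.08551748016780895}
scene {'fx': 527.1605549208086, 'fy': 527.1605549208086, 'cx': 283.96867784746786, 'cy': 206.8554163083271, 'k1': 0.06677920254446346, 'R': array([[ 0.84377217,  0.53666665,  0.00611789],
       [ 0.44445234, -0.69230797, -0.56848201],
       [-0.30084988,  0.48238841, -0.82267294]]), 't': array([-0.45512702, -0.17652174,  1.74576325])}
top {'fx': 421.41405286227297, 'fy': 421.41405286227297, 'cx': 277.5747920204481, 'cy': 211.71626923694305, 'k1': 0.028960266191233174, 'R': array([[ 0.02486249, -0.99954318,  0.01718395],
       [-0.99673911, -0.02610537, -0.07635218],
       [ 0.07676589, -0.01522961, -0.99693282]]), 't': array([-0.00504732,  0.52052215,  1.11191118])}
```

View pics/scene0.png

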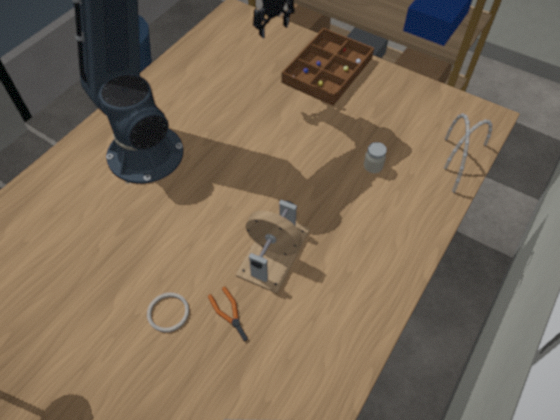

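View pics/top0.png

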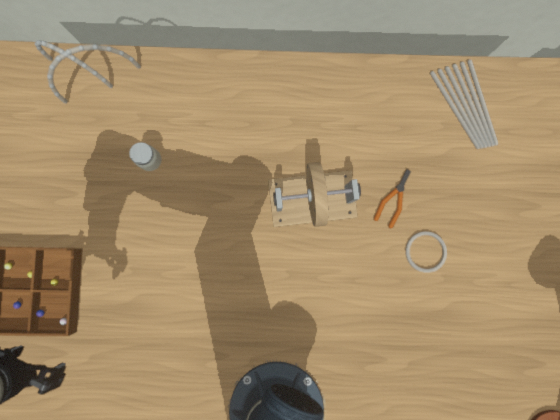

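The scene picture shows the wheel and stand near (273,240), with the pliers at (230,315), the hoop at (168,312) and the jar at (376,155). In the top picture the stand is near (317,197), and its cheek tops are about (278,198) and (355,191). I'll enlarge the stand.

```bash
python3 - <<'E'
import cv2
a=cv2.imread("pics/top0.png")[155:240,260:375]
cv2.imwrite("pics/topc.png",cv2.resize(a,None,fx=6,fy=6,interpolation=cv2.INTER_CUBIC))
E
cat > h.py <<'E'
import numpy as np,cv2
from rig import *
def ray(name,uv):
    m=camera_model(name);K=np.array([[m["fx"],0,m["cx"]],[0,m["fy"],m["cy"]],[0,0,1]])
    p=cv2.undistortPoints(np.array([[uv]],float),K,np.array([m["k1"],0,0,0,0]))[0,0]
    R=np.array(m["R"]);return -R.T@m["t"],R.T@np.array([*p,1])
def at(name,uv,z):
    o,d=ray(name,uv);return o+d*(z-o[2])/d[2]
E
```

```text
(no output)
```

View pics/topc.png

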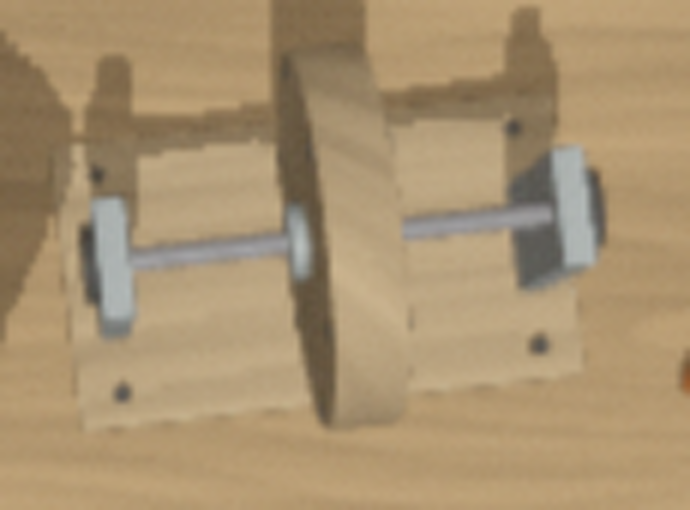

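The crop shows the left cheek top centred at about (112,260), the right at about (575,207), and the front base edge from (85,430) to (582,372).

Run:
```python
from h import *
f=lambda u,v,z:at("top",(260+(u+.5)/6-.5,155+(v+.5)/6-.5),z)
a=f(112,260,.122);b=f(575,207,.122);print(a,b,(a+b)/2,np.linalg.norm(a-b))
d=a-b;print("axle dir deg from +y",np.degrees(np.arctan2(-d[0],d[1])))
c=f(85,430,.012);e=f(582,372,.012);d=c-e;print(c,e,np.linalg.norm(d),np.degrees(np.arctan2(-d[0],d[1])))
from scipy.spatial.transform import Rotation as R
q=observe()["tcp_rot"];r=R.from_quat(q,scalar_first=True);print(r.as_matrix())
for n,uv,z in(("jar",(145,155),.085),("hoop",(427,252),.01),("pl",(402,188),.01)):print(n,at("top",uv,z))
m=R.from_quat([1,0,0,0])
```

```text
[0.54655099 0.00898822 0.122     ] [ 0.57341677 -0.18013114  0.122     ] [ 0.55998388 -0.08557146  0.122     ] 0.1910180594490365
axle dir deg from +y 8.08518375839946
[0.48152123 0.01745461 0.012     ] [ 0.51348025 -0.20615256  0.012     ] 0.22587949210389296 8.133905247567085
[[-9.34190179e-01  3.56775126e-01 -4.67233556e-04]
 [ 3.56775432e-01  9.34189435e-01 -1.17954421e-03]
 [ 1.56526192e-05 -1.26861607e-03 -9.99999195e-01]]
jar [0.65081597 0.34881105 0.085     ]
hoop [ 0.42291344 -0.39736562  0.01      ]
pl [ 0.59500473 -0.32967327  0.01      ]
```

send_rows([
  [[0.0854,0,0,-0.015,-0.1265],[0.0854,0,0,-0.015,-0.1265],[0.0854,0,0,-0.015,-0.1265],[0.0854,0,0,-0.015,-0.1265],[0.0854,0,0,0,0]],
], grip_force=40)

```text
time: 0.6
eef_pos: [0.1875, 0.4911, 0.2542]
tcp_rot: [0.0, -0.071, 0.997, 0.001]
ft_force: [0.3, 0.4, 0.1]
grip_width: 0.0851
grasp_force: 0.0
```

send_rows([
  [[0.0854,-0.0158,-0.0415,0,0],[0.0854,-0.0158,-0.0415,0,0],[0.0854,-0.0158,-0.0415,0,0],[0.0854,-0.0158,-0.0415,0,0],[0.0854,-0.0158,-0.0415,0,0]],
])

```text
time: 1.1
eef_pos: [0.2948, 0.2943, 0.2519]
tcp_rot: [-0.0, -0.069, 0.998, -0.0]
ft_force: [0.7, 0.6, -0.1]
grip_width: 0.0855
grasp_force: 0.0
```

send_rows([
  [[0.0854,-0.0158,-0.0415,0,0],[0.0854,-0.0158,-0.0415,0,0],[0.0854,-0.0158,-0.0415,0,0],[0.0854,-0.0158,-0.0415,0,0],[0.0854,-0.0158,-0.0415,0,0]],
])

```text
time: 1.6
eef_pos: [0.4023, 0.0999, 0.2521]
tcp_rot: [-0.0, -0.068, 0.998, -0.0]
ft_force: [1.1, 1.2, -0.7]
grip_width: 0.0856
grasp_force: 0.0
```

send_rows([
  [[0.0854,-0.0158,-0.0415,0,0],[0.0854,-0.0158,-0.0415,0,0],[0.0854,-0.0158,-0.0415,0,0],[0.0854,-0.0158,-0.0415,0,0],[0.0854,-0.0158,-0.0415,0,0]],
])

```text
time: 2.1
eef_pos: [0.5098, -0.0944, 0.2519]
tcp_rot: [-0.0, -0.068, 0.998, 0.0]
ft_force: [0.9, 0.3, 1.1]
grip_width: 0.0856
grasp_force: 0.0
```

send_rows([
  [[0.0854,0,0,0,0],[0.0854,0,0,0,0],[0.0854,0,0,0,0]],
])

```text
time: 2.4
eef_pos: [0.5088, -0.0919, 0.2523]
tcp_rot: [-0.001, -0.07, 0.998, 0.0]
ft_force: [-0.2, -0.1, 0.2]
grip_width: 0.085
grasp_force: 0.0
```

```bash
cat > st.py <<'E'
from h import *
from scipy.spatial.transform import Rotation as R
HUB=np.array([.560,-.0856,.105]);a=np.radians(8.1)
S=np.array([[np.cos(a),-np.sin(a),0],[np.sin(a),np.cos(a),0],[0,0,1]])
def st():
    s=observe();r=R.from_quat(s["tcp_rot"],scalar_first=True).as_matrix()
    print("t",s["time"],"tcp in stand mm",(1e3*S.T@(s["eef_pos"]-HUB)).round(1),"F",(S.T@s["ft_force"]).round(2),"M",(S.T@s["moment"]).round(3),"w",s["grip_width"],s["grasp_force"])
    print("tool axes in stand\n",(S.T@r).round(3));return s
E
python3 - <<'E'
from st import *
s=st()
cv2.imwrite("pics/wr.png",capture("wrist"))
E
```

```text
t 2.4 tcp in stand mm [-51.6   1.  147.3] F [-0.24 -0.1   0.21] M [ 0.077 -0.049 -0.005] w 0.08503159162582151 0.0
tool axes in stand
 [[-1.     0.002 -0.001]
 [ 0.002  1.     0.001]
 [ 0.001  0.001 -1.   ]]
```

View pics/wr.png

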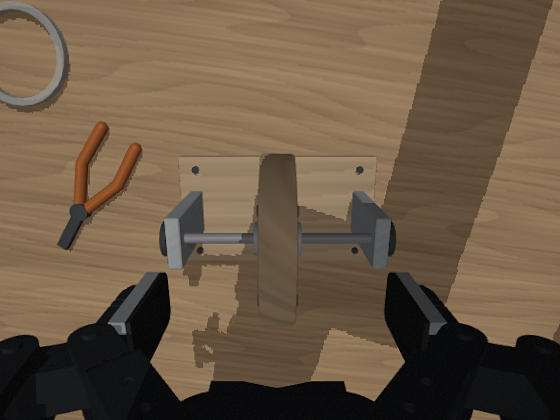

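The wrist view shows the wheel edge-on at column 278, centred between the fingers (gap about 150 to 405), with the axle at row 238. The tool is square to the wheel, so I'll go down and grip.

send_rows([
  [[0.0854,0,0,0.04,0],[0.0854,0,0,0.04,0],[0.0854,0,0,0.03,0],[0.0854,0,0,0.014,0],[0.0854,0,0,0,0]],
])

```text
time: 2.95
eef_pos: [0.5077, -0.0911, 0.1273]
tcp_rot: [-0.002, -0.071, 0.997, 0.0]
ft_force: [-0.4, 0.4, 0.7]
grip_width: 0.0854
grasp_force: 0.0
```

send_rows([
  [[0.0,0,0,0,0],[0.0,0,0,0,0],[0.0,0,0,0,0],[0.0,0,0,0,0],[0.0,0,0,0,0]],
])

```text
time: 3.45
eef_pos: [0.5091, -0.0917, 0.1296]
tcp_rot: [-0.0, -0.071, 0.997, 0.001]
ft_force: [-3.7, 3.8, 5.1]
grip_width: 0.0267
grasp_force: 39.0
```

send_rows([
  [[0.0,0,0,0,0],[0.0,0,0,0,0],[0.0,0,0,0,0],[0.0,0,0,0,0],[0.0,0,0,0,0]],
])

```text
time: 3.95
eef_pos: [0.509, -0.0917, 0.1295]
tcp_rot: [-0.0, -0.071, 0.997, 0.001]
ft_force: [-4.2, 3.3, 5.8]
grip_width: 0.0268
grasp_force: 39.0
```

Run:
```python
from st import *
s=st()
im=capture("wrist");cv2.imwrite("pics/wr2.png",im)
import numpy as np
al=np.radians(np.linspace(-50,50,21));x=66*np.sin(al);z=66*np.cos(al)
print(np.c_[-np.diff(x),-np.diff(z)].round(1).tolist())
```

```text
t 3.95 tcp in stand mm [-51.3   1.1  24.5] F [-3.73  3.89  5.79] M [1.033 0.567 0.085] w 0.026758635602131205 38.991830348968506
tool axes in stand
 [[-1.    -0.    -0.   ]
 [-0.     1.     0.002]
 [ 0.     0.002 -1.   ]]
[[-3.9, -4.2], [-4.2, -3.9], [-4.6, -3.5], [-4.9, -3.1], [-5.1, -2.7], [-5.3, -2.2], [-5.5, -1.7], [-5.6, -1.2], [-5.7, -0.8], [-5.8, -0.3], [-5.8, 0.3], [-5.7, 0.8], [-5.6, 1.2], [-5.5, 1.7], [-5.3, 2.2], [-5.1, 2.7], [-4.9, 3.1], [-4.6, 3.5], [-4.2, 3.9], [-3.9, 4.2]]
```

View pics/wr2.png

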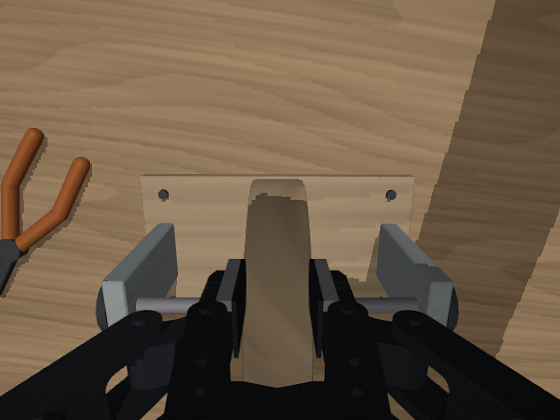

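The wheel is gripped on the robot side at about -50° from the top, with the pads on both faces. Next I'll sweep slowly over the top and log the wrench.

```bash
cat > log.py <<'E'
from st import *
import sys
s=observe();p=1e3*S.T@(s["eef_pos"]-HUB);F=S.T@s["ft_force"];M=S.T@s["moment"]
open("log.txt","a").write(" ".join("%.4f"%v for v in [s["time"],*p,*F,*M,s["grip_width"],s["grasp_force"]])+"\n")
E
python3 log.py
```

```text
(no output)
```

send_rows([
  [[0.0,-0.0039,0,-0.0042,0],[0.0,-0.0042,0,-0.0039,0]],
])

```text
time: 4.2
eef_pos: [0.5165, -0.0906, 0.1353]
tcp_rot: [-0.002, -0.071, 0.998, 0.001]
ft_force: [5.9, 4.9, -30.4]
grip_width: 0.0255
grasp_force: 40.9
```

```bash
python3 log.py
```

send_rows([
  [[0.0,-0.0046,0,-0.0035,0],[0.0,-0.0049,0,-0.0031,0]],
])

```text
time: 4.4
eef_pos: [0.5257, -0.0893, 0.1405]
tcp_rot: [-0.003, -0.071, 0.997, 0.001]
ft_force: [2.8, 0.0, -35.1]
grip_width: 0.0227
grasp_force: 40.7
```

```bash
python3 log.py
```

send_rows([
  [[0.0,-0.0051,0,-0.0027,0],[0.0,-0.0053,0,-0.0022,0]],
])

```text
time: 4.6
eef_pos: [0.5385, -0.0889, 0.1493]
tcp_rot: [0.001, -0.07, 0.998, -0.0]
ft_force: [0.1, -0.7, -0.1]
grip_width: 0.0001
grasp_force: 0.0
```

```bash
python3 log.py; cat log.txt
```

```text
4.0000 -51.3352 1.1190 24.5593 -3.2785 4.6490 5.2813 1.0674 0.5477 0.0586 0.0265 38.9924
4.2000 -43.7638 1.1828 30.3259 6.5142 4.0208 -30.4160 0.7452 -1.0063 0.0569 0.0255 40.9499
4.4000 -34.5293 1.1428 35.5486 2.8032 -0.3680 -35.0625 0.3546 -0.6065 0.0036 0.0227 40.7029
4.6000 -21.7094 -0.2516 44.3136 -0.0391 -0.6814 -0.1166 -0.0049 -0.0007 -0.0078 0.0001 0.0000
```

The fingers slipped off and shut, so I'll look at what happened.

Run:
```python
from st import *
s=st()
a=capture("wrist");b=capture("top")[130:250,240:400]
im=np.zeros((600,800,3),np.uint8)
im[:300,:400]=cv2.resize(a,(400,300));im[:300,400:]=cv2.resize(b,(400,300))
im[300:,:400]=cv2.resize(capture("scene")[180:300,200:360],(400,300))
cv2.imwrite("pics/c.png",im)
m=camera_model("wrist");K=np.array([[m["fx"],0,m["cx"]],[0,m["fy"],m["cy"]],[0,0,1]])
for q in([0,0,0],[0,0,80],[-80,0,0],[0,95,17],[0,-95,17],[80,0,0]):
    X=HUB+S@np.array(q)/1e3
    print(q,cv2.projectPoints(X[None],cv2.Rodrigues(np.array(m["R"]))[0],np.array(m["t"],float),K,np.array([m["k1"],0,0,0,0]))[0].ravel()/1.4)
```

```text
t 4.6 tcp in stand mm [-21.7  -0.3  44.3] F [-0.04 -0.68 -0.12] M [-0.005 -0.001 -0.008] w 0.00013490970908488478 0.0
tool axes in stand
 [[-1.     0.     0.001]
 [ 0.     1.    -0.001]
 [-0.001 -0.001 -1.   ]]
[0, 0, 0] [198.40918507 176.81586097]
[0, 0, 80] [198.54145311 224.27167451]
[-80, 0, 0] [198.47539722  88.14201675]
[0, 95, 17] [307.57492846 184.00756756]
[0, -95, 17] [ 89.33933079 183.90533138]
[80, 0, 0] [198.34966964 249.84798927]
```

View pics/c.png

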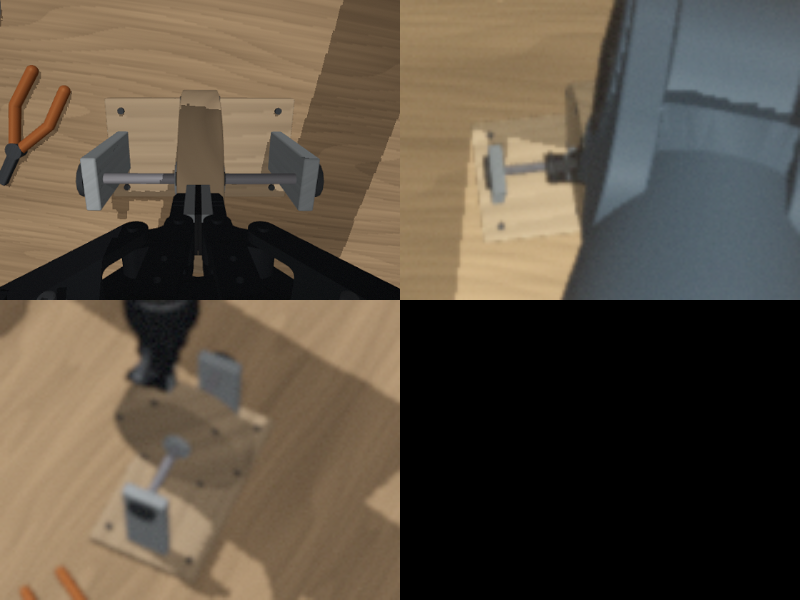

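Run:
```python
from st import *
s=observe()
def pj(n,X):
    m=camera_model(n);K=np.array([[m["fx"],0,m["cx"]],[0,m["fy"],m["cy"]],[0,0,1]])
    return cv2.projectPoints(np.array(X,float)[None],cv2.Rodrigues(np.array(m["R"]))[0],np.array(m["t"],float),K,np.array([m["k1"],0,0,0,0]))[0].ravel()
pt={"hub":[0,0,0],"ch+":[0,95,17],"ch-":[0,-95,17],"top":[0,0,80],"-x":[-80,0,0],"+x":[80,0,0]}
for n in("scene","wrist"):
    for k,q in pt.items():print(n,k,pj(n,HUB+S@np.array(q)/1e3).round(1))
    print(n,"tcp",pj(n,s["eef_pos"]).round(1))
a=capture("scene")[180:300,200:360];cv2.imwrite("pics/d.png",cv2.resize(a,(800,600),interpolation=cv2.INTER_CUBIC))
```

```text
scene hub [273.8 233. ]
scene ch+ [288.  203.7]
scene ch- [258.5 257.6]
scene top [273.5 216.9]
scene -x [247.8 222.9]
scene +x [300.5 243.5]
scene tcp [266.3 221.4]
wrist hub [277.8 247.5]
wrist ch+ [430.6 257.6]
wrist ch- [125.1 257.5]
wrist top [278. 314.]
wrist -x [277.9 123.4]
wrist +x [277.7 349.8]
wrist tcp [277.6 241.2]
```

View pics/d.png

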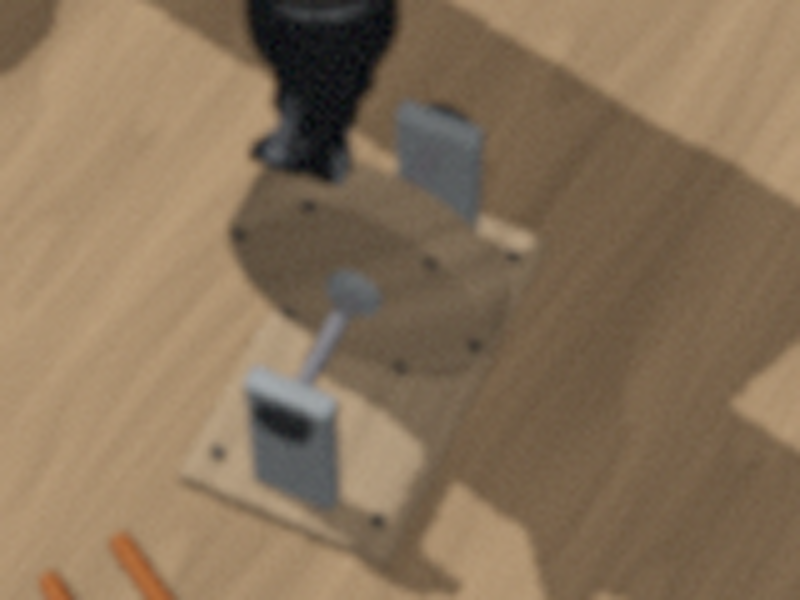

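Run:
```python
from st import *
s=observe()
def pj(n,X):
    m=camera_model(n);K=np.array([[m["fx"],0,m["cx"]],[0,m["fy"],m["cy"]],[0,0,1]])
    return cv2.projectPoints(np.array(X,float)[None],cv2.Rodrigues(np.array(m["R"]))[0],np.array(m["t"],float),K,np.array([m["k1"],0,0,0,0]))[0].ravel()
m=camera_model("wrist");print("cam in stand",(1e3*S.T@(-np.array(m["R"]).T@m["t"]-HUB)).round())
for x in(-33,-22,-11):
    print(x,[(z,pj("wrist",HUB+S@np.array([x,0,z])/1e3).round()[1],pj("scene",HUB+S@np.array([x,0,z])/1e3).round(1).tolist()) for z in(44,60,73,77,100)])
```

```text
cam in stand [-92.  -0. 226.]
-33 [(44, np.float64(221.0), [262.6, 220.1]), (60, np.float64(232.0), [262.4, 216.8]), (73, np.float64(242.0), [262.3, 214.1]), (77, np.float64(245.0), [262.2, 213.2]), (100, np.float64(268.0), [262.0, 208.3])]
-22 [(44, np.float64(241.0), [266.2, 221.5]), (60, np.float64(253.0), [266.1, 218.2]), (73, np.float64(264.0), [266.0, 215.5]), (77, np.float64(268.0), [266.0, 214.7]), (100, np.float64(294.0), [265.8, 209.8])]
-11 [(44, np.float64(260.0), [269.9, 222.9]), (60, np.float64(274.0), [269.9, 219.7]), (73, np.float64(286.0), [269.8, 217.0]), (77, np.float64(290.0), [269.7, 216.1]), (100, np.float64(319.0), [269.6, 211.2])]
```

Run:
```python
from h import *
a=capture("wrist")[180:420,170:390];cv2.imwrite("pics/e.png",cv2.resize(a,None,fx=2.5,fy=2.5,interpolation=cv2.INTER_CUBIC))
```

```text
(no output)
```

View pics/e.png

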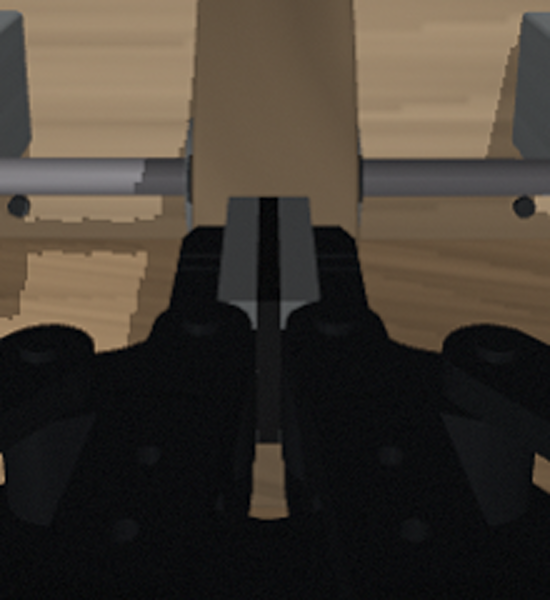

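The shut fingers sit on the rim line and aren't inside the wheel (tips at about row 260, where the TCP projects to row 241). So the real tips are higher than I assumed, and the first grip was only a few mm deep. I'll find the offset by touching down gently on the rim.

send_rows([
  [[0.0,0,0,0.003,0],[0.0,0,0,0.0,0]],
])

```text
time: 5.05
eef_pos: [0.537, -0.0886, 0.1454]
tcp_rot: [-0.0, -0.071, 0.998, -0.0]
ft_force: [-1.1, 0.1, 0.5]
grip_width: 0.0001
grasp_force: 0.0
```

send_rows([
  [[0.0,0,0,0.003,0],[0.0,0,0,0.0,0]],
])

```text
time: 5.25
eef_pos: [0.5373, -0.0887, 0.1447]
tcp_rot: [0.001, -0.071, 0.998, -0.0]
ft_force: [-6.2, 0.6, 18.9]
grip_width: 0.0004
grasp_force: 9.7
```

Run:
```python
from st import *
st();print(robot.grip_depth,[x for x in dir(robot) if x[0]!="_"])
```

```text
t 5.25 tcp in stand mm [-22.9   0.2  39.7] F [-6.05  1.44 18.85] M [ 0.408  1.201 -0.014] w 0.00036055784959461326 9.671996980905533
tool axes in stand
 [[-1.     0.     0.002]
 [ 0.     1.    -0.001]
 [-0.002 -0.001 -1.   ]]
0.0187 ['IKError', 'finish_job', 'grip_depth']
```

Contact came at TCP z of about +40 mm where the rim is at +79. The tips are therefore 39 mm behind the reported TCP along the tool, and I'll use that offset. Reopening and gripping deeper.

send_rows([
  [[0.0854,0,0,-0.012,0],[0.0854,0.014,0,0,0],[0.0854,0.015,0,0,0],[0.0854,0,0,0,0],[0.0854,0,0,0,0]],
], grip_force=50)

```text
time: 5.75
eef_pos: [0.5089, -0.0928, 0.1549]
tcp_rot: [0.0, -0.07, 0.998, -0.0]
ft_force: [0.3, -0.4, -0.3]
grip_width: 0.0722
grasp_force: 0.0
```

send_rows([
  [[0.0854,0,0,0.0,0],[0.0854,0,0,0.015,0],[0.0854,0,0,0.015,0],[0.0854,0,0,0.01,0]],
])

```text
time: 6.15
eef_pos: [0.5087, -0.0926, 0.1134]
tcp_rot: [-0.0, -0.071, 0.998, 0.0]
ft_force: [0.4, 0.7, -0.5]
grip_width: 0.0855
grasp_force: 0.0
```

send_rows([
  [[0.0854,0,0,0.008,0],[0.0854,0,0,0.008,0],[0.0854,0,0,0.01,0],[0.0854,0,0,0,0]],
])

```text
time: 6.55
eef_pos: [0.5078, -0.0925, 0.0873]
tcp_rot: [-0.001, -0.071, 0.998, 0.0]
ft_force: [0.2, -0.8, 0.1]
grip_width: 0.0853
grasp_force: 0.0
```

Run:
```python
from st import *
st()
```

```text
t 6.55 tcp in stand mm [-52.6   0.5 -17.7] F [ 0.1  -0.78  0.08] M [-0.     0.003 -0.008] w 0.08525988710822813 0.0
tool axes in stand
 [[-1.     0.    -0.002]
 [ 0.     1.     0.001]
 [ 0.002  0.001 -1.   ]]
```

send_rows([
  [[0.0,0,0,0,0],[0.0,0,0,0,0],[0.0,0,0,0,0],[0.0,0,0,0,0],[0.0,0,0,0,0]],
])

```text
time: 7.05
eef_pos: [0.5083, -0.0917, 0.0889]
tcp_rot: [0.0, -0.071, 0.997, 0.001]
ft_force: [-2.6, 7.1, 2.8]
grip_width: 0.0295
grasp_force: 51.3
```

```bash
rm log.txt; python3 log.py
```

send_rows([
  [[0.0,-0.0039,0,-0.0042,0],[0.0,-0.0042,0,-0.0039,0]],
])

```text
time: 7.25
eef_pos: [0.513, -0.0909, 0.0946]
tcp_rot: [-0.004, -0.071, 0.998, 0.001]
ft_force: [-7.0, 1.4, -17.1]
grip_width: 0.0294
grasp_force: 51.4
```

```bash
python3 log.py
```

send_rows([
  [[0.0,-0.0046,0,-0.0035,0],[0.0,-0.0049,0,-0.0031,0]],
])

```text
time: 7.45
eef_pos: [0.5215, -0.0897, 0.1012]
tcp_rot: [-0.005, -0.07, 0.998, 0.001]
ft_force: [-10.8, 1.7, -12.4]
grip_width: 0.0294
grasp_force: 51.4
```

```bash
python3 log.py; cat log.txt
```

```text
7.0500 -52.0359 1.2663 -16.1117 -1.5339 7.4070 2.8093 0.7850 -0.1081 0.0086 0.0295 51.3190
7.2500 -47.3025 1.3472 -10.3968 -6.7231 2.3506 -17.1094 0.3515 1.6972 -0.0268 0.0294 51.4219
7.4500 -38.7120 1.3336 -3.7665 -10.4859 3.1672 -12.4120 0.4079 2.7399 -0.0411 0.0294 51.3819
```

send_rows([
  [[0.0,-0.0051,0,-0.0027,0],[0.0,-0.0053,0,-0.0022,0]],
])

```text
time: 7.65
eef_pos: [0.5315, -0.0884, 0.1064]
tcp_rot: [-0.005, -0.07, 0.998, 0.001]
ft_force: [-14.4, 0.9, -7.7]
grip_width: 0.0292
grasp_force: 51.5
```

```bash
python3 log.py
```

send_rows([
  [[0.0,-0.0055,0,-0.0017,0],[0.0,-0.0056,0,-0.0012,0]],
])

```text
time: 7.85
eef_pos: [0.5426, -0.0868, 0.1098]
tcp_rot: [-0.005, -0.07, 0.998, 0.001]
ft_force: [-16.1, 1.6, -2.6]
grip_width: 0.0296
grasp_force: 51.6
```

```bash
python3 log.py
```

send_rows([
  [[0.0,-0.0057,0,-0.0008,0],[0.0,-0.0058,0,-0.0003,0]],
])

```text
time: 8.05
eef_pos: [0.5544, -0.0852, 0.1113]
tcp_rot: [-0.004, -0.07, 0.998, 0.001]
ft_force: [-15.2, 2.2, 0.6]
grip_width: 0.029
grasp_force: 51.8
```

```bash
python3 log.py
```

send_rows([
  [[0.0,-0.0058,0,0.0003,0],[0.0,-0.0057,0,0.0008,0]],
])

```text
time: 8.25
eef_pos: [0.5666, -0.0835, 0.1108]
tcp_rot: [-0.003, -0.07, 0.998, 0.001]
ft_force: [-14.4, 3.1, 5.2]
grip_width: 0.0295
grasp_force: 52.8
```

```bash
python3 log.py; cat log.txt
```

```text
7.0500 -52.0359 1.2663 -16.1117 -1.5339 7.4070 2.8093 0.7850 -0.1081 0.0086 0.0295 51.3190
7.2500 -47.3025 1.3472 -10.3968 -6.7231 2.3506 -17.1094 0.3515 1.6972 -0.0268 0.0294 51.4219
7.4500 -38.7120 1.3336 -3.7665 -10.4859 3.1672 -12.4120 0.4079 2.7399 -0.0411 0.0294 51.3819
7.6500 -28.6429 1.2943 1.3573 -14.0874 2.8873 -7.7450 0.4590 3.1094 -0.0368 0.0292 51.4952
7.8500 -17.3764 1.2634 4.7653 -15.6893 3.8331 -2.6007 0.6410 3.3624 -0.1023 0.0296 51.6318
8.0500 -5.4568 1.2185 6.3028 -14.7115 4.2945 0.6412 0.7263 3.1996 -0.0995 0.0290 51.8168
8.2500 6.7842 1.1785 5.7831 -13.8000 5.0878 5.1569 0.8119 3.0925 -0.1219 0.0295 52.7710
```

send_rows([
  [[0.0,-0.0056,0,0.0012,0],[0.0,-0.0055,0,0.0017,0]],
])

```text
time: 8.45
eef_pos: [0.5783, -0.0819, 0.1083]
tcp_rot: [-0.003, -0.07, 0.998, 0.001]
ft_force: [-13.7, 3.6, 5.6]
grip_width: 0.0294
grasp_force: 53.9
```

```bash
python3 log.py
```

send_rows([
  [[0.0,-0.0053,0,0.0022,0],[0.0,-0.0051,0,0.0027,0]],
])

```text
time: 8.65
eef_pos: [0.5894, -0.0803, 0.1039]
tcp_rot: [-0.002, -0.071, 0.998, 0.0]
ft_force: [-10.8, 5.0, 9.6]
grip_width: 0.0293
grasp_force: 54.8
```

```bash
python3 log.py
```

send_rows([
  [[0.0,-0.0049,0,0.0031,0],[0.0,-0.0046,0,0.0035,0]],
])

```text
time: 8.85
eef_pos: [0.5995, -0.0789, 0.0976]
tcp_rot: [-0.001, -0.071, 0.998, 0.001]
ft_force: [-9.5, 4.8, 9.9]
grip_width: 0.029
grasp_force: 55.4
```

```bash
python3 log.py
```

send_rows([
  [[0.0,-0.0042,0,0.0039,0],[0.0,-0.0039,0,0.0042,0]],
])

```text
time: 9.05
eef_pos: [0.6083, -0.0777, 0.0899]
tcp_rot: [-0.0, -0.071, 0.997, 0.0]
ft_force: [-8.0, 4.1, 11.0]
grip_width: 0.0294
grasp_force: 55.8
```

```bash
python3 log.py; tail -4 log.txt
```

```text
8.4500 18.6040 1.1387 3.3387 -13.0123 5.5168 5.5824 0.9233 2.9809 -0.0944 0.0294 53.9370
8.6500 29.8508 1.0853 -1.0892 -9.9421 6.5100 9.6176 0.9623 2.4934 -0.1472 0.0293 54.8365
8.8500 40.0975 1.0912 -7.3649 -8.7831 6.0630 9.8812 1.0933 2.3142 -0.1162 0.0290 55.3605
9.0500 48.9683 1.0531 -15.1435 -7.3222 5.2069 11.0187 1.0747 1.7556 -0.1416 0.0294 55.8467
```

send_rows([
  [[0.0,0,0,0,0],[0.0,0,0,0,0]],
])

```text
time: 9.25
eef_pos: [0.6089, -0.0776, 0.0892]
tcp_rot: [0.0, -0.071, 0.997, 0.001]
ft_force: [-1.9, 5.5, 2.1]
grip_width: 0.0292
grasp_force: 54.9
```

```bash
python3 log.py; tail -1 log.txt
python3 - <<'E'
from h import *
cv2.imwrite("pics/f.png",cv2.resize(np.vstack([cv2.imread("pics/scene0.png")[190:290,205:345],capture("scene")[190:290,205:345]]),None,fx=3,fy=3,interpolation=cv2.INTER_CUBIC))
E
```

```text
9.2500 49.5755 1.0552 -15.7735 -1.1414 5.7670 2.1216 0.9640 0.7948 -0.1179 0.0292 54.8986
```

View pics/f.png

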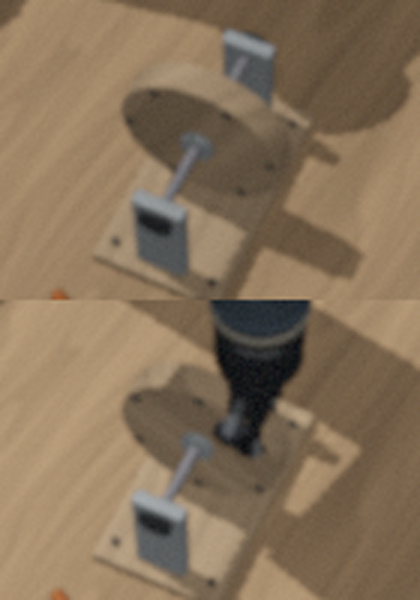

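The picture shows the pads now properly on the far side of the rim, and the wheel has turned. I'll sweep back to cancel drag and pad friction.

send_rows([
  [[0.0,0.0039,0,-0.0042,0],[0.0,0.0042,0,-0.0039,0]],
])

```text
time: 9.5
eef_pos: [0.6021, -0.0785, 0.0962]
tcp_rot: [0.001, -0.071, 0.997, 0.001]
ft_force: [4.3, 6.0, -13.2]
grip_width: 0.0294
grasp_force: 52.3
```

```bash
python3 log.py
```

send_rows([
  [[0.0,0.0046,0,-0.0035,0],[0.0,0.0049,0,-0.0031,0]],
])

```text
time: 9.7
eef_pos: [0.5929, -0.0798, 0.103]
tcp_rot: [0.001, -0.071, 0.997, 0.001]
ft_force: [5.3, 6.6, -13.5]
grip_width: 0.0295
grasp_force: 51.4
```

```bash
python3 log.py
```

send_rows([
  [[0.0,0.0051,0,-0.0027,0],[0.0,0.0053,0,-0.0022,0]],
])

```text
time: 9.9
eef_pos: [0.583, -0.0812, 0.1081]
tcp_rot: [0.002, -0.071, 0.997, 0.001]
ft_force: [6.7, 7.4, -11.8]
grip_width: 0.0295
grasp_force: 50.3
```

```bash
python3 log.py
```

send_rows([
  [[0.0,0.0055,0,-0.0017,0],[0.0,0.0056,0,-0.0012,0]],
])

```text
time: 10.1
eef_pos: [0.5727, -0.0827, 0.1115]
tcp_rot: [0.002, -0.071, 0.997, 0.001]
ft_force: [7.4, 8.6, -9.5]
grip_width: 0.0296
grasp_force: 50.0
```

```bash
python3 log.py
```

send_rows([
  [[0.0,0.0057,0,-0.0008,0],[0.0,0.0058,0,-0.0003,0]],
])

```text
time: 10.3
eef_pos: [0.5619, -0.0841, 0.1131]
tcp_rot: [0.003, -0.071, 0.997, 0.001]
ft_force: [8.1, 8.4, -5.8]
grip_width: 0.0293
grasp_force: 49.8
```

```bash
python3 log.py
```

send_rows([
  [[0.0,0.0058,0,0.0003,0],[0.0,0.0057,0,0.0008,0]],
])

```text
time: 10.5
eef_pos: [0.5512, -0.0857, 0.1128]
tcp_rot: [0.004, -0.071, 0.997, 0.001]
ft_force: [8.9, 9.6, 0.7]
grip_width: 0.0293
grasp_force: 50.5
```

```bash
python3 log.py
```

send_rows([
  [[0.0,0.0056,0,0.0012,0],[0.0,0.0055,0,0.0017,0]],
])

```text
time: 10.7
eef_pos: [0.5405, -0.0872, 0.1105]
tcp_rot: [0.004, -0.071, 0.997, 0.001]
ft_force: [6.5, 10.3, 5.4]
grip_width: 0.0296
grasp_force: 51.9
```

```bash
python3 log.py
```

send_rows([
  [[0.0,0.0053,0,0.0022,0],[0.0,0.0051,0,0.0027,0]],
])

```text
time: 10.9
eef_pos: [0.53, -0.0887, 0.1061]
tcp_rot: [0.004, -0.071, 0.997, 0.001]
ft_force: [4.1, 11.5, 10.6]
grip_width: 0.0292
grasp_force: 54.4
```

```bash
python3 log.py
```

send_rows([
  [[0.0,0.0049,0,0.0031,0],[0.0,0.0046,0,0.0035,0]],
])

```text
time: 11.1
eef_pos: [0.52, -0.0901, 0.0995]
tcp_rot: [0.004, -0.071, 0.997, 0.001]
ft_force: [0.6, 11.0, 13.3]
grip_width: 0.0295
grasp_force: 56.4
```

```bash
python3 log.py
```

send_rows([
  [[0.0,0.0042,0,0.0039,0],[0.0,0.0039,0,0.0042,0]],
])

```text
time: 11.3
eef_pos: [0.5112, -0.0913, 0.0912]
tcp_rot: [0.003, -0.071, 0.997, 0.001]
ft_force: [-1.4, 10.6, 14.4]
grip_width: 0.0292
grasp_force: 57.8
```

```bash
python3 log.py
cat > fit.py <<'E'
import numpy as np
d=np.loadtxt("log.txt")
x,z=d[:,1]/1e3,(d[:,3]+58)/1e3
al=np.degrees(np.arctan2(x,z));Tq=z*-d[:,4]-x*-d[:,6]
v=np.gradient(al)
for r in np.c_[d[:,0],al,np.hypot(x,z)*1e3,Tq,d[:,4:10]]:print(r.round(3))
E
python3 fit.py
```

```text
[ 7.0500e+00 -5.1166e+01  6.6801e+01 -8.2000e-02 -1.5340e+00  7.4070e+00
  2.8090e+00  7.8500e-01 -1.0800e-01  9.0000e-03]
[ 7.2500e+00 -4.4818e+01  6.7109e+01  1.1290e+00 -6.7230e+00  2.3510e+00
 -1.7109e+01  3.5200e-01  1.6970e+00 -2.7000e-02]
[ 7.4500e+00 -3.5519e+01  6.6633e+01  1.0490e+00 -1.0486e+01  3.1670e+00
 -1.2412e+01  4.0800e-01  2.7400e+00 -4.1000e-02]
[ 7.6500e+00 -2.5760e+01  6.5907e+01  1.0580e+00 -1.4087e+01  2.8870e+00
 -7.7450e+00  4.5900e-01  3.1090e+00 -3.7000e-02]
[  7.85  -15.475  65.126   1.03  -15.689   3.833  -2.601   0.641   3.362
  -0.102]
[  8.05   -4.851  64.534   0.942 -14.712   4.294   0.641   0.726   3.2
  -0.1  ]
[  8.25    6.071  64.143   0.915 -13.8     5.088   5.157   0.812   3.092
  -0.122]
[  8.45   16.873  64.098   0.902 -13.012   5.517   5.582   0.923   2.981
  -0.094]
[ 8.65  27.678 64.264  0.853 -9.942  6.51   9.618  0.962  2.493 -0.147]
[ 8.85  38.375 64.589  0.841 -8.783  6.063  9.881  1.093  2.314 -0.116]
[ 9.05  48.808 65.074  0.853 -7.322  5.207 11.019  1.075  1.756 -0.142]
[ 9.25  49.577 65.121  0.153 -1.141  5.767  2.122  0.964  0.795 -0.118]
[  9.5    40.909  65.122  -0.811   5.08    5.298 -13.152   0.776  -1.598
  -0.154]
[  9.7    30.857  65.177  -0.799   6.194   5.81  -13.538   0.831  -1.776
  -0.21 ]
[  9.9    20.947  65.387  -0.747   7.712   6.336 -11.831   0.932  -1.88
  -0.171]
[10.1   11.375 65.745 -0.67   8.494  7.495 -9.485  1.022 -2.287 -0.174]
[10.3    1.799 66.117 -0.618  9.168  7.178 -5.762  1.338 -2.183 -0.164]
[10.5   -7.566 66.333 -0.673 10.142  8.282  0.653  1.54  -2.217 -0.161]
[ 10.7   -17.124  66.45   -0.609   7.917   9.32    5.412   1.707  -2.157
  -0.086]
[ 10.9   -26.996  66.342  -0.656   5.704  10.805  10.572   1.934  -1.524
  -0.142]
[ 11.1   -37.428  66.172  -0.647   2.153  10.822  13.278   1.96   -1.004
  -0.079]
[ 1.1300e+01 -4.8026e+01  6.6023e+01 -7.1300e-01  1.0200e-01  1.0712e+01
  1.4432e+01  1.8870e+00 -7.6600e-01 -5.2000e-02]
```

send_rows([
  [[0.0,0,0,0,0],[0.0,0,0,0,0]],
])

```text
time: 11.5
eef_pos: [0.5103, -0.0914, 0.0903]
tcp_rot: [0.002, -0.071, 0.997, 0.001]
ft_force: [-1.6, 8.0, 7.2]
grip_width: 0.0295
grasp_force: 57.2
```

```bash
python3 log.py; tail -1 log.txt
cat > fit2.py <<'E'
import numpy as np
from scipy.optimize import least_squares
d=np.loadtxt("log.txt")
x,z=d[:,1]/1e3,(d[:,3]+58)/1e3
al=np.degrees(np.arctan2(x,z));T=-z*d[:,4]+x*d[:,6];N=d[:,11]
up=(d[:,0]>7.2)&(d[:,0]<9.1);dn=(d[:,0]>9.4)&(d[:,0]<11.35);k=up|dn
sg=np.where(up,1,-1)[k];a=np.radians(al[k]);t=T[k];n=N[k]
def go(f,p0,lab):
    r=least_squares(f,p0);print(lab,r.x.round(3),"psi0",np.degrees(r.x[1]).round(1),"rms",np.sqrt(np.mean(r.fun**2)).round(3))
go(lambda p:p[0]*np.sin(p[1]+a)+sg*p[2]-t,[.28,2,.8],"plain")
go(lambda p:p[0]*np.sin(p[1]+a)+sg*(.34+p[2]*n)-t,[.28,2,.01],"gripscaled")
go(lambda p:p[0]*np.sin(p[1]+a)+sg*p[2]+p[3]-t,[.28,2,.8,0],"offset")
E
python3 fit2.py
```

```text
11.5000 -50.0224 1.2564 -14.6509 -0.4326 8.1556 7.2075 1.6275 -0.5580 -0.0841 0.0295 57.1780
plain [0.211 2.364 0.832] psi0 135.5 rms 0.042
gripscaled [0.234 2.484 0.009] psi0 142.3 rms 0.035
offset [ 0.216  2.342  0.832 -0.006] psi0 134.2 rms 0.042
```

send_rows([
  [[0.0854,0,0,0,0],[0.0854,0,0,0,0],[0.0854,0,0,0,0],[0.0854,0,0,0,0],[0.0854,0,0,0,0]],
])

```text
time: 12.0
eef_pos: [0.5086, -0.0929, 0.0885]
tcp_rot: [-0.0, -0.07, 0.998, -0.0]
ft_force: [-0.3, 0.4, 0.0]
grip_width: 0.0856
grasp_force: 0.0
```

Run:
```python
from st import *
st()
```

```text
t 12.0 tcp in stand mm [-51.9   0.  -16.5] F [-0.27  0.42  0.02] M [-0.023 -0.045  0.062] w 0.08558304859070909 0.0
tool axes in stand
 [[-1.  0. -0.]
 [ 0.  1. -0.]
 [ 0. -0. -1.]]
```

The lead is now at about 85–92° from the bottom, on the robot side. I'll swing the open fingers over to the far side, regrip and turn it down by about 90°.

send_rows([
  [[0.0854,-0.0081,0,-0.0081,0],[0.0854,-0.0095,0,-0.0066,0],[0.0854,-0.0104,0,-0.0049,0],[0.0854,-0.0111,0,-0.0029,0],[0.0854,-0.0115,0,-0.0011,0]],
], grip_force=50)

```text
time: 12.5
eef_pos: [0.5593, -0.0856, 0.1124]
tcp_rot: [0.0, -0.07, 0.998, -0.0]
ft_force: [0.0, -0.1, -0.0]
grip_width: 0.0852
grasp_force: 0.0
```

send_rows([
  [[0.0854,-0.0115,0,0.0011,0],[0.0854,-0.0111,0,0.0029,0],[0.0854,-0.0104,0,0.0049,0],[0.0854,-0.0095,0,0.0066,0],[0.0854,-0.0091,0,0.0081,0]],
])

```text
time: 13.0
eef_pos: [0.6104, -0.0782, 0.0877]
tcp_rot: [-0.0, -0.071, 0.998, -0.0]
ft_force: [-0.3, -0.1, 0.4]
grip_width: 0.0853
grasp_force: 0.0
```

send_rows([
  [[0.0854,0,0,0,0],[0.0854,0,0,0,0]],
])

```text
time: 13.2
eef_pos: [0.6093, -0.0782, 0.0879]
tcp_rot: [-0.001, -0.071, 0.998, 0.0]
ft_force: [0.2, -0.5, -0.0]
grip_width: 0.0854
grasp_force: 0.0
```

send_rows([
  [[0.0,0,0,0,0],[0.0,0,0,0,0],[0.0,0,0,0,0],[0.0,0,0,0,0],[0.0,0,0,0,0]],
])

```text
time: 13.7
eef_pos: [0.6097, -0.0775, 0.089]
tcp_rot: [0.0, -0.071, 0.997, 0.001]
ft_force: [-1.3, 5.5, 3.6]
grip_width: 0.0297
grasp_force: 51.1
```

```bash
python3 log.py; tail -1 log.txt
```

```text
13.7000 50.3217 1.0632 -15.9613 -0.5272 5.6735 3.6096 0.7025 0.1323 -0.0828 0.0297 51.1259
```

Now I'll sweep back in the direction that lowers the lead, with logging.

send_rows([
  [[0.0,0.0039,0,-0.0042,0],[0.0,0.0042,0,-0.0039,0]],
])

```text
time: 13.9
eef_pos: [0.6022, -0.0785, 0.0963]
tcp_rot: [0.0, -0.071, 0.997, 0.001]
ft_force: [3.6, 5.4, -7.5]
grip_width: 0.0294
grasp_force: 49.9
```

```bash
python3 log.py
```

send_rows([
  [[0.0,0.0046,0,-0.0035,0],[0.0,0.0049,0,-0.0031,0]],
])

```text
time: 14.1
eef_pos: [0.5929, -0.0798, 0.103]
tcp_rot: [0.001, -0.071, 0.997, 0.001]
ft_force: [3.9, 4.9, -8.0]
grip_width: 0.0297
grasp_force: 49.9
```

```bash
python3 log.py
```

send_rows([
  [[0.0,0.0051,0,-0.0027,0],[0.0,0.0053,0,-0.0022,0]],
])

```text
time: 14.3
eef_pos: [0.5829, -0.0812, 0.108]
tcp_rot: [0.001, -0.071, 0.997, 0.001]
ft_force: [5.6, 4.6, -7.2]
grip_width: 0.0295
grasp_force: 49.9
```

```bash
python3 log.py
```

send_rows([
  [[0.0,0.0055,0,-0.0017,0],[0.0,0.0056,0,-0.0012,0]],
])

```text
time: 14.5
eef_pos: [0.5723, -0.0827, 0.1111]
tcp_rot: [0.001, -0.071, 0.997, 0.001]
ft_force: [5.1, 6.1, -5.2]
grip_width: 0.0292
grasp_force: 49.7
```

```bash
python3 log.py
```

send_rows([
  [[0.0,0.0057,0,-0.0008,0],[0.0,0.0058,0,-0.0003,0]],
])

```text
time: 14.7
eef_pos: [0.5615, -0.0842, 0.1126]
tcp_rot: [0.002, -0.071, 0.997, 0.001]
ft_force: [6.7, 6.0, -3.0]
grip_width: 0.0291
grasp_force: 49.6
```

```bash
python3 log.py
```

send_rows([
  [[0.0,0.0058,0,0.0003,0],[0.0,0.0057,0,0.0008,0]],
])

```text
time: 14.9
eef_pos: [0.5508, -0.0857, 0.1121]
tcp_rot: [0.003, -0.071, 0.997, 0.001]
ft_force: [8.7, 8.1, 1.5]
grip_width: 0.0296
grasp_force: 50.3
```

```bash
python3 log.py
```

send_rows([
  [[0.0,0.0056,0,0.0012,0],[0.0,0.0055,0,0.0017,0]],
])

```text
time: 15.1
eef_pos: [0.5402, -0.0872, 0.1098]
tcp_rot: [0.003, -0.071, 0.997, 0.001]
ft_force: [6.3, 9.1, 5.9]
grip_width: 0.0291
grasp_force: 51.6
```

```bash
python3 log.py
```

send_rows([
  [[0.0,0.0053,0,0.0022,0],[0.0,0.0051,0,0.0027,0]],
])

```text
time: 15.3
eef_pos: [0.53, -0.0886, 0.1054]
tcp_rot: [0.004, -0.071, 0.997, 0.001]
ft_force: [4.3, 9.4, 11.2]
grip_width: 0.0296
grasp_force: 54.0
```

```bash
python3 log.py
```

send_rows([
  [[0.0,0.0049,0,0.0031,0],[0.0,0.0046,0,0.0035,0]],
])

```text
time: 15.5
eef_pos: [0.5203, -0.09, 0.099]
tcp_rot: [0.004, -0.071, 0.997, 0.001]
ft_force: [2.3, 9.0, 14.3]
grip_width: 0.0293
grasp_force: 55.8
```

```bash
python3 log.py
```

send_rows([
  [[0.0,0.0042,0,0.0039,0],[0.0,0.0039,0,0.0042,0]],
])

```text
time: 15.7
eef_pos: [0.5117, -0.0912, 0.0908]
tcp_rot: [0.003, -0.071, 0.997, 0.001]
ft_force: [-0.2, 8.9, 15.7]
grip_width: 0.0292
grasp_force: 57.2
```

```bash
python3 log.py; tail -11 log.txt | cut -d' ' -f1-2,4,5,7,12
```

```text
13.7000 50.3217 -15.9613 -0.5272 3.6096 51.1259
13.9000 42.8239 -8.6857 4.3081 -7.5246 49.9214
14.1000 33.3981 -2.0322 4.5738 -8.0263 49.9185
14.3000 23.2434 2.9659 6.1858 -7.1613 49.8968
14.5000 12.6388 6.1452 5.8637 -5.1626 49.6945
14.7000 1.6667 7.6189 7.4505 -2.9542 49.5589
14.9000 -9.1729 7.1204 9.7740 1.4546 50.2535
15.1000 -19.8399 4.7966 7.4988 5.8525 51.5724
15.3000 -30.1183 0.4373 5.5577 11.1932 54.0054
15.5000 -39.9633 -5.9700 3.5197 14.3230 55.8032
15.7000 -48.5739 -14.1667 1.0407 15.6959 57.1914
```

send_rows([
  [[0.0,0,0,0,0],[0.0,-0.0039,0,-0.0042,0],[0.0,-0.0042,0,-0.0039,0]],
])

```text
time: 16.0
eef_pos: [0.5146, -0.0908, 0.0948]
tcp_rot: [-0.003, -0.071, 0.998, 0.001]
ft_force: [-4.5, 5.1, -17.9]
grip_width: 0.0295
grasp_force: 52.5
```

```bash
python3 log.py
```

send_rows([
  [[0.0,-0.0046,0,-0.0035,0],[0.0,-0.0049,0,-0.0031,0]],
])

```text
time: 16.2
eef_pos: [0.523, -0.0896, 0.1014]
tcp_rot: [-0.004, -0.07, 0.998, 0.001]
ft_force: [-9.4, 2.4, -13.0]
grip_width: 0.0293
grasp_force: 52.4
```

```bash
python3 log.py
```

send_rows([
  [[0.0,-0.0051,0,-0.0027,0],[0.0,-0.0053,0,-0.0022,0]],
])

```text
time: 16.4
eef_pos: [0.5327, -0.0882, 0.1064]
tcp_rot: [-0.005, -0.07, 0.998, 0.001]
ft_force: [-13.8, 2.4, -9.0]
grip_width: 0.0295
grasp_force: 52.4
```

```bash
python3 log.py
```

send_rows([
  [[0.0,-0.0055,0,-0.0017,0],[0.0,-0.0056,0,-0.0012,0]],
])

```text
time: 16.6
eef_pos: [0.5435, -0.0867, 0.1097]
tcp_rot: [-0.005, -0.07, 0.998, 0.001]
ft_force: [-16.0, 2.5, -3.9]
grip_width: 0.0292
grasp_force: 52.5
```

```bash
python3 log.py
```

send_rows([
  [[0.0,-0.0057,0,-0.0008,0],[0.0,-0.0058,0,-0.0003,0]],
])

```text
time: 16.8
eef_pos: [0.5549, -0.0851, 0.1111]
tcp_rot: [-0.005, -0.07, 0.998, 0.001]
ft_force: [-17.3, 2.1, -0.2]
grip_width: 0.029
grasp_force: 52.6
```

```bash
python3 log.py
```

send_rows([
  [[0.0,-0.0058,0,0.0003,0],[0.0,-0.0057,0,0.0008,0]],
])

```text
time: 17.0
eef_pos: [0.5668, -0.0834, 0.1106]
tcp_rot: [-0.004, -0.07, 0.998, 0.0]
ft_force: [-16.2, 2.8, 4.8]
grip_width: 0.0295
grasp_force: 53.6
```

```bash
python3 log.py
```

send_rows([
  [[0.0,-0.0056,0,0.0012,0],[0.0,-0.0055,0,0.0017,0]],
])

```text
time: 17.2
eef_pos: [0.5783, -0.0818, 0.1082]
tcp_rot: [-0.003, -0.07, 0.998, 0.0]
ft_force: [-16.5, 3.7, 7.0]
grip_width: 0.0296
grasp_force: 54.7
```

```bash
python3 log.py
```

send_rows([
  [[0.0,-0.0053,0,0.0022,0],[0.0,-0.0051,0,0.0027,0]],
])

```text
time: 17.4
eef_pos: [0.5894, -0.0803, 0.1038]
tcp_rot: [-0.003, -0.07, 0.998, 0.0]
ft_force: [-14.9, 4.9, 10.0]
grip_width: 0.0295
grasp_force: 55.8
```

```bash
python3 log.py
cat > fit3.py <<'E'
import numpy as np
from scipy.optimize import least_squares
d=np.loadtxt("log.txt");t0=d[:,0]
x,z=d[:,1]/1e3,(d[:,3]+58)/1e3
al=np.degrees(np.arctan2(x,z));T=-z*d[:,4]+x*d[:,6];N=d[:,11]
seg2=t0>13
rel=al[(t0>11.45)&(t0<11.6)][0];g2=al[(t0>13.65)&(t0<13.75)][0]
phi=al+np.where(seg2,rel-g2,0)
sg=np.zeros(len(t0))
for a,b,s in((7.3,9.1,1),(9.55,11.35,-1),(13.95,15.75,-1),(16.05,99,1)):sg[(t0>a)&(t0<b)]=s
for r in np.c_[t0,al,phi,T,sg,N][seg2]:print(r.round(3))
def go(k,f,p0,lab):
    a=np.radians(phi[k]);r=least_squares(lambda p:f(p,a,sg[k],N[k],np.radians(al[k]))-T[k],p0)
    print(lab,r.x.round(3),"phi_bottom",(-np.degrees(r.x[1])).round(1),"al_bottom",(-np.degrees(r.x[1])-rel+g2).round(1),"rms",np.sqrt(np.mean(r.fun**2)).round(3))
m=sg!=0
for k,n in((m,"all"),(m&seg2,"seg2"),(m&~seg2,"seg1")):
    go(k,lambda p,a,s,N,A:p[0]*np.sin(p[1]+a)+s*p[2],[.28,2.4,.8],n+" plain")
    go(k,lambda p,a,s,N,A:p[0]*np.sin(p[1]+a)+s*(.34+p[2]*N),[.28,2.4,.01],n+" grip")
go(m,lambda p,a,s,N,A:p[0]*np.sin(p[1]+a)+s*(.34+p[2]*N)+p[3],[.28,2.4,.01,0],"all off")
go(m,lambda p,a,s,N,A:p[0]*np.sin(p[1]+a)+s*(p[2]+p[3]*A)+p[4]+p[5]*A,[.28,2.4,.8,0,0,0],"all al")
E
python3 fit3.py
```

```text
[ 13.7    50.125 -49.088   0.204   0.     51.126]
[ 13.9    40.971 -58.242  -0.535   0.     49.921]
[ 14.1    30.826 -68.387  -0.524  -1.     49.918]
[ 14.3    20.869 -78.343  -0.544  -1.     49.897]
[ 14.5    11.146 -88.066  -0.441  -1.     49.694]
[ 14.7     1.455 -97.758  -0.494  -1.     49.559]
[  14.9     -8.018 -107.231   -0.65    -1.      50.254]
[  15.1    -17.533 -116.746   -0.587   -1.      51.572]
[  15.3    -27.266 -126.479   -0.662   -1.      54.005]
[  15.5    -37.527 -136.74    -0.756   -1.      55.803]
[  15.7    -47.937 -147.149   -0.808   -1.      57.191]
[  16.     -43.71  -142.923    0.996    0.      52.452]
[  16.2    -34.391 -133.604    0.973    1.      52.355]
[  16.4    -24.759 -123.971    1.038    1.      52.37 ]
[  16.6    -14.771 -113.984    1.033    1.      52.537]
[  16.8     -4.433 -103.646    1.078    1.      52.614]
[ 17.      6.314 -92.899   1.031   1.     53.565]
[ 17.2    16.96  -82.252   1.099   1.     54.683]
[ 17.4    27.683 -71.53    1.098   1.     55.754]
all plain [0.286 2.662 0.828] phi_bottom -152.5 al_bottom -53.3 rms 0.061
all grip [0.282 2.688 0.009] phi_bottom -154.0 al_bottom -54.8 rms 0.049
seg2 plain [0.306 2.748 0.819] phi_bottom -157.4 al_bottom -58.2 rms 0.044
seg2 grip [0.274 2.863 0.009] phi_bottom -164.0 al_bottom -64.8 rms 0.04
seg1 plain [0.194 2.311 0.825] phi_bottom -132.4 al_bottom -33.2 rms 0.038
seg1 grip [0.222 2.47  0.009] phi_bottom -141.5 al_bottom -42.3 rms 0.031
all off [0.207 2.774 0.009 0.059] phi_bottom -158.9 al_bottom -59.7 rms 0.038
all al [ 0.204  2.82   0.819 -0.046  0.075  0.063] phi_bottom -161.6 al_bottom -62.4 rms 0.038
```

The fit leaves the bottom at about φ = -150 ± 10°, so I need data from the other side. I'll turn back, regrip once more and sweep through the bottom.

send_rows([
  [[0.0,0.0051,0,-0.0027,0],[0.0,0.0053,0,-0.0022,0],[0.0,0.0055,0,-0.0017,0],[0.0,0.0056,0,-0.0012,0],[0.0,0.0057,0,-0.0008,0]],
])

```text
time: 17.9
eef_pos: [0.5673, -0.0834, 0.1121]
tcp_rot: [0.002, -0.071, 0.997, 0.001]
ft_force: [5.7, 8.0, -8.7]
grip_width: 0.0292
grasp_force: 50.0
```

send_rows([
  [[0.0,0.0058,0,-0.0003,0],[0.0,0.0058,0,0.0003,0],[0.0,0.0057,0,0.0008,0],[0.0,0.0056,0,0.0012,0],[0.0,0.0055,0,0.0017,0]],
])

```text
time: 18.4
eef_pos: [0.5413, -0.0871, 0.1105]
tcp_rot: [0.004, -0.071, 0.997, 0.001]
ft_force: [7.0, 12.3, 6.4]
grip_width: 0.0292
grasp_force: 52.0
```

send_rows([
  [[0.0,0.0053,0,0.0022,0],[0.0,0.0051,0,0.0027,0],[0.0,0.0049,0,0.0031,0],[0.0,0.0046,0,0.0035,0]],
])

```text
time: 18.8
eef_pos: [0.5215, -0.0899, 0.1]
tcp_rot: [0.005, -0.071, 0.997, 0.001]
ft_force: [2.0, 12.4, 15.1]
grip_width: 0.0294
grasp_force: 56.6
```

send_rows([
  [[0.0,0.0042,0,0.0039,0],[0.0,0.0039,0,0.0042,0],[0.0,0,0,0,0],[0.0,0,0,0,0]],
])

```text
time: 19.2
eef_pos: [0.5119, -0.0912, 0.091]
tcp_rot: [0.003, -0.071, 0.997, 0.001]
ft_force: [-2.1, 11.2, 12.0]
grip_width: 0.0293
grasp_force: 57.6
```

```bash
python3 log.py; tail -1 log.txt
```

```text
19.2000 -48.4172 1.2065 -14.0183 -0.5132 11.4339 12.0258 1.9255 -0.5793 -0.0723 0.0293 57.5883
```

send_rows([
  [[0.0854,0,0,0,0],[0.0854,0,0,0,0],[0.0854,0,0,0,0],[0.0854,0,0,0,0],[0.0854,0,0,0,0]],
])

```text
time: 19.7
eef_pos: [0.5096, -0.0927, 0.0884]
tcp_rot: [-0.0, -0.07, 0.998, -0.0]
ft_force: [-0.1, 0.1, 0.6]
grip_width: 0.0855
grasp_force: 0.0
```

send_rows([
  [[0.0854,-0.0081,0,-0.0081,0],[0.0854,-0.0095,0,-0.0066,0],[0.0854,-0.0104,0,-0.0049,0],[0.0854,-0.0111,0,-0.0029,0],[0.0854,-0.0115,0,-0.0011,0]],
])

```text
time: 20.2
eef_pos: [0.5602, -0.0855, 0.1124]
tcp_rot: [0.0, -0.07, 0.998, -0.0]
ft_force: [-0.9, -0.4, -0.2]
grip_width: 0.0857
grasp_force: 0.0
```

send_rows([
  [[0.0854,-0.0115,0,0.0011,0],[0.0854,-0.0111,0,0.0029,0],[0.0854,-0.0104,0,0.0049,0],[0.0854,-0.0095,0,0.0066,0],[0.0854,-0.0081,0,0.0081,0]],
])

```text
time: 20.7
eef_pos: [0.6105, -0.0782, 0.0876]
tcp_rot: [-0.0, -0.071, 0.998, -0.0]
ft_force: [-0.1, 0.1, -0.8]
grip_width: 0.0857
grasp_force: 0.0
```

send_rows([
  [[0.0854,0,0,0,0],[0.0854,0,0,0,0]],
])

```text
time: 20.9
eef_pos: [0.6093, -0.0782, 0.0879]
tcp_rot: [-0.001, -0.071, 0.998, 0.0]
ft_force: [0.0, -0.7, 0.3]
grip_width: 0.0854
grasp_force: 0.0
```

send_rows([
  [[0.0,0,0,0,0],[0.0,0,0,0,0],[0.0,0,0,0,0],[0.0,0,0,0,0],[0.0,0,0,0,0]],
])

```text
time: 21.4
eef_pos: [0.6097, -0.0775, 0.089]
tcp_rot: [0.0, -0.071, 0.997, 0.001]
ft_force: [-0.3, 6.0, 1.8]
grip_width: 0.0294
grasp_force: 51.3
```

```bash
python3 log.py; tail -1 log.txt
```

```text
21.4000 50.3943 1.0524 -16.0063 0.5022 5.9580 1.8167 0.6746 0.1414 -0.1502 0.0294 51.2847
```

send_rows([
  [[0.0,0.0039,0,-0.0042,0],[0.0,0.0042,0,-0.0039,0]],
])

```text
time: 21.6
eef_pos: [0.6026, -0.0784, 0.0961]
tcp_rot: [0.001, -0.071, 0.997, 0.001]
ft_force: [5.7, 4.6, -11.1]
grip_width: 0.0294
grasp_force: 50.2
```

```bash
python3 log.py
```

send_rows([
  [[0.0,0.0046,0,-0.0035,0],[0.0,0.0049,0,-0.0031,0]],
])

```text
time: 21.8
eef_pos: [0.5934, -0.0797, 0.1027]
tcp_rot: [0.001, -0.071, 0.997, 0.001]
ft_force: [6.9, 6.3, -11.3]
grip_width: 0.0293
grasp_force: 50.3
```

```bash
python3 log.py
```

send_rows([
  [[0.0,0.0051,0,-0.0027,0],[0.0,0.0053,0,-0.0022,0]],
])

```text
time: 22.0
eef_pos: [0.5835, -0.0811, 0.1077]
tcp_rot: [0.001, -0.071, 0.997, 0.001]
ft_force: [8.6, 6.6, -11.4]
grip_width: 0.0294
grasp_force: 50.3
```

```bash
python3 log.py
```

send_rows([
  [[0.0,0.0055,0,-0.0017,0],[0.0,0.0056,0,-0.0012,0]],
])

```text
time: 22.2
eef_pos: [0.5734, -0.0825, 0.111]
tcp_rot: [0.002, -0.071, 0.997, 0.001]
ft_force: [10.9, 6.9, -9.0]
grip_width: 0.0294
grasp_force: 50.0
```

```bash
python3 log.py
```

send_rows([
  [[0.0,0.0057,0,-0.0008,0],[0.0,0.0058,0,-0.0003,0]],
])

```text
time: 22.4
eef_pos: [0.5629, -0.084, 0.1127]
tcp_rot: [0.003, -0.071, 0.997, 0.001]
ft_force: [12.3, 8.1, -5.7]
grip_width: 0.0293
grasp_force: 49.8
```

```bash
python3 log.py
```

send_rows([
  [[0.0,0.0058,0,0.0003,0],[0.0,0.0057,0,0.0008,0]],
])

```text
time: 22.6
eef_pos: [0.5526, -0.0855, 0.1125]
tcp_rot: [0.004, -0.071, 0.997, 0.001]
ft_force: [12.8, 10.2, 1.3]
grip_width: 0.0293
grasp_force: 50.6
```

```bash
python3 log.py
```

send_rows([
  [[0.0,0.0056,0,0.0012,0],[0.0,0.0055,0,0.0017,0]],
])

```text
time: 22.8
eef_pos: [0.5423, -0.087, 0.1106]
tcp_rot: [0.005, -0.071, 0.997, 0.001]
ft_force: [12.0, 10.1, 8.0]
grip_width: 0.0296
grasp_force: 52.0
```

```bash
python3 log.py
```

send_rows([
  [[0.0,0.0053,0,0.0022,0],[0.0,0.0051,0,0.0027,0]],
])

```text
time: 23.0
eef_pos: [0.5322, -0.0884, 0.1066]
tcp_rot: [0.006, -0.071, 0.997, 0.001]
ft_force: [8.7, 12.8, 17.7]
grip_width: 0.0295
grasp_force: 55.0
```

```bash
python3 log.py
```

send_rows([
  [[0.0,0.0049,0,0.0031,0],[0.0,0.0046,0,0.0035,0]],
])

```text
time: 23.2
eef_pos: [0.5223, -0.0898, 0.1003]
tcp_rot: [0.006, -0.071, 0.997, 0.001]
ft_force: [4.8, 10.7, 20.5]
grip_width: 0.0295
grasp_force: 57.5
```

```bash
python3 log.py
```

send_rows([
  [[0.0,0.0042,0,0.0039,0],[0.0,0.0039,0,0.0042,0]],
])

```text
time: 23.4
eef_pos: [0.5134, -0.091, 0.092]
tcp_rot: [0.005, -0.071, 0.997, 0.001]
ft_force: [1.9, 10.2, 22.6]
grip_width: 0.0296
grasp_force: 59.1
```

```bash
python3 log.py
```

send_rows([
  [[0.0,0,0,0,0],[0.0,-0.0039,0,-0.0042,0],[0.0,-0.0042,0,-0.0039,0]],
])

```text
time: 23.7
eef_pos: [0.5159, -0.0906, 0.0956]
tcp_rot: [-0.002, -0.071, 0.997, 0.001]
ft_force: [-1.4, 3.5, -14.1]
grip_width: 0.0296
grasp_force: 54.1
```

```bash
python3 log.py
```

send_rows([
  [[0.0,-0.0046,0,-0.0035,0],[0.0,-0.0049,0,-0.0031,0]],
])

```text
time: 23.9
eef_pos: [0.5244, -0.0894, 0.1021]
tcp_rot: [-0.003, -0.071, 0.998, 0.001]
ft_force: [-4.8, 4.2, -9.7]
grip_width: 0.0296
grasp_force: 53.9
```

```bash
python3 log.py
```

send_rows([
  [[0.0,-0.0051,0,-0.0027,0],[0.0,-0.0053,0,-0.0022,0]],
])

```text
time: 24.1
eef_pos: [0.5343, -0.088, 0.1071]
tcp_rot: [-0.003, -0.071, 0.998, 0.001]
ft_force: [-8.0, 3.0, -7.0]
grip_width: 0.0293
grasp_force: 53.4
```

```bash
python3 log.py
```

send_rows([
  [[0.0,-0.0055,0,-0.0017,0],[0.0,-0.0056,0,-0.0012,0]],
])

```text
time: 24.3
eef_pos: [0.5451, -0.0865, 0.1102]
tcp_rot: [-0.003, -0.07, 0.998, 0.001]
ft_force: [-9.3, 2.7, -1.7]
grip_width: 0.0296
grasp_force: 53.0
```

```bash
python3 log.py
```

send_rows([
  [[0.0,-0.0057,0,-0.0008,0],[0.0,-0.0058,0,-0.0003,0]],
])

```text
time: 24.5
eef_pos: [0.5566, -0.0849, 0.1115]
tcp_rot: [-0.003, -0.07, 0.998, 0.001]
ft_force: [-10.4, 4.6, -0.8]
grip_width: 0.0294
grasp_force: 52.9
```

```bash
python3 log.py
```

send_rows([
  [[0.0,-0.0058,0,0.0003,0],[0.0,-0.0057,0,0.0008,0]],
])

```text
time: 24.7
eef_pos: [0.5682, -0.0833, 0.1108]
tcp_rot: [-0.003, -0.071, 0.998, 0.001]
ft_force: [-11.7, 4.4, 3.3]
grip_width: 0.0293
grasp_force: 53.9
```

```bash
python3 log.py
```

send_rows([
  [[0.0,-0.0056,0,0.0012,0],[0.0,-0.0055,0,0.0017,0]],
])

```text
time: 24.9
eef_pos: [0.5795, -0.0817, 0.1082]
tcp_rot: [-0.002, -0.071, 0.998, 0.001]
ft_force: [-10.9, 4.2, 5.4]
grip_width: 0.0297
grasp_force: 55.0
```

```bash
python3 log.py
```

send_rows([
  [[0.0,-0.0053,0,0.0022,0],[0.0,-0.0051,0,0.0027,0]],
])

```text
time: 25.1
eef_pos: [0.5902, -0.0802, 0.1037]
tcp_rot: [-0.002, -0.071, 0.998, 0.0]
ft_force: [-10.9, 4.4, 7.4]
grip_width: 0.0293
grasp_force: 55.8
```

```bash
python3 log.py
cat > fit4.py <<'E'
import numpy as np
from scipy.optimize import least_squares
d=np.loadtxt("log.txt");t0=d[:,0]
x,z=d[:,1]/1e3,(d[:,3]+58)/1e3
al=np.degrees(np.arctan2(x,z));T=-z*d[:,4]+x*d[:,6];N=d[:,11]
at=lambda t:al[np.argmin(abs(t0-t))]
o2=at(11.5)-at(13.7);o3=at(19.2)+o2-at(21.4)
phi=al+np.where(t0>21,o3,np.where(t0>13,o2,0))
sg=np.zeros(len(t0))
for a,b,s in((7.3,9.1,1),(9.55,11.35,-1),(13.95,15.75,-1),(16.05,17.5,1),(21.65,23.45,-1),(23.75,99,1)):sg[(t0>a)&(t0<b)]=s
for r in np.c_[t0,al,phi,T,sg,N][t0>21]:print(r.round(3))
def go(k,f,p0,lab):
    a=np.radians(phi[k]);r=least_squares(lambda p:f(p,a,sg[k],N[k],np.radians(al[k]))-T[k],p0)
    print(lab,r.x.round(3),"phi_b",(-np.degrees(r.x[1])).round(1),"al_b",(-np.degrees(r.x[1])-o3).round(1),"rms",np.sqrt(np.mean(r.fun**2)).round(3))
m=sg!=0
for k,n in((m,"all"),(m&(t0>13),"seg23"),(m&(t0>21),"seg3")):
    go(k,lambda p,a,s,N,A:p[0]*np.sin(p[1]+a)+s*p[2],[.28,2.6,.8],n+" plain")
    go(k,lambda p,a,s,N,A:p[0]*np.sin(p[1]+a)+s*(.34+p[2]*N),[.28,2.6,.01],n+" grip")
    go(k,lambda p,a,s,N,A:p[0]*np.sin(p[1]+a)+s*(.34+p[2]*N)+p[3],[.28,2.6,.01,0],n+" off")
    go(k,lambda p,a,s,N,A:p[0]*np.sin(p[1]+a)+s*(p[2]+p[3]*A+p[6]*A*A)+p[4]+p[5]*A+p[7]*A*A,[.28,2.6,.8,0,0,0,0,0],n+" al")
E
python3 fit4.py
```

```text
[ 2.14000e+01  5.01950e+01 -1.46961e+02  7.00000e-02  0.00000e+00
  5.12850e+01]
[  21.6     41.326 -155.831   -0.788    0.      50.249]
[  21.8     31.321 -165.835   -0.817   -1.      50.256]
[  22.      21.522 -175.635   -0.844   -1.      50.266]
[  22.2     12.063 -185.093   -0.875   -1.      50.027]
[  22.4      2.683 -194.473   -0.889   -1.      49.803]
[  22.6     -6.38  -203.536   -0.934   -1.      50.553]
[  22.8    -15.58  -212.736   -0.987   -1.      52.044]
[  23.     -25.089 -222.246   -1.112   -1.      54.98 ]
[  23.2    -35.408 -232.565   -1.111   -1.      57.454]
[  23.4    -46.166 -243.322   -1.211   -1.      59.15 ]
[  23.7    -42.426 -239.582    0.669    0.      54.1  ]
[  23.9    -32.974 -230.13     0.574    1.      53.892]
[  24.1    -23.193 -220.35     0.628    1.      53.393]
[  24.3    -13.208 -210.364    0.585    1.      52.967]
[  24.5     -2.932 -200.089    0.624    1.      52.935]
[  24.7      7.53  -189.627    0.727    1.      53.922]
[  24.9     17.921 -179.236    0.728    1.      55.02 ]
[  25.1     28.405 -168.752    0.804    1.      55.78 ]
all plain [
[... 212 characters left out ...]
.018  0.039  0.043  0.156 -0.025] phi_b -157.6 al_b 39.5 rms 0.032
seg23 plain [0.288 2.884 0.818] phi_b -165.2 al_b 31.9 rms 0.047
seg23 grip [0.277 2.858 0.009] phi_b -163.7 al_b 33.4 rms 0.036
seg23 off [ 0.28   2.912  0.009 -0.012] phi_b -166.8 al_b 30.3 rms 0.036
seg23 al [ 0.281  2.91   0.793 -0.028  0.009  0.015  0.119 -0.041] phi_b -166.7 al_b 30.4 rms 0.03
seg3 plain [0.325 2.99  0.815] phi_b -171.3 al_b 25.9 rms 0.042
seg3 grip [0.288 2.883 0.009] phi_b -165.2 al_b 32.0 rms 0.031
seg3 off [ 0.238  3.809  0.009 -0.222] phi_b -218.3 al_b -21.1 rms 0.026
seg3 al [ 3.102e+00  4.929e+00  7.850e-01 -2.300e-02 -3.218e+00 -2.000e-03
  1.720e-01  1.493e+00] phi_b -282.4 al_b -85.3 rms 0.022
```

Both sides of the bottom now agree. The gravity torque is antisymmetric about φ ≈ -164°, which is a grip angle of about +34°. I'll move the last 4° and hold.

send_rows([
  [[0.0,-0.0038,0,0.0024,0],[0.0,0,0,0,0],[0.0,0,0,0,0],[0.0,0,0,0,0],[0.0,0,0,0,0]],
])

```text
time: 25.6
eef_pos: [0.5949, -0.0795, 0.1011]
tcp_rot: [-0.001, -0.071, 0.997, 0.001]
ft_force: [-5.2, 5.6, 2.0]
grip_width: 0.0297
grasp_force: 55.3
```

send_rows([
  [[0.0,0,0,0,0],[0.0,0,0,0,0],[0.0,0,0,0,0],[0.0,0,0,0,0],[0.0,0,0,0,0]],
])

```text
time: 26.1
eef_pos: [0.5949, -0.0795, 0.1011]
tcp_rot: [-0.001, -0.071, 0.997, 0.001]
ft_force: [-5.7, 5.2, 2.3]
grip_width: 0.0291
grasp_force: 55.3
```

```bash
python3 log.py
python3 - <<'E'
from st import *
s=st();p=1e3*S.T@(s["eef_pos"]-HUB);print("alpha",np.degrees(np.arctan2(p[0],p[2]+58)))
b=capture("top");a=cv2.imread("pics/top0.png")
w=capture("scene")[175:295,190:350]
im=np.zeros((600,800,3),np.uint8);im[:,:]=cv2.resize(w,(800,600),interpolation=cv2.INTER_CUBIC)
cv2.imwrite("pics/g.png",im)
s0=cv2.imread("pics/scene0.png");s1=capture("scene")
for n,(u,v,h) in {"jar":(376,155,20),"hoop":(168,312,25),"pl":(232,315,30)}.items():
    print(n,cv2.absdiff(s0[v-h:v+h,u-h:u+h],s1[v-h:v+h,u-h:u+h]).mean())
E
```

```text
t 26.1 tcp in stand mm [35.4  1.1 -3.9] F [-4.91  5.9   2.34] M [ 1.076  1.511 -0.161] w 0.029120858690069164 55.314432978630066
tool axes in stand
 [[-1.    -0.    -0.002]
 [-0.     1.     0.001]
 [ 0.002  0.001 -1.   ]]
alpha 33.15709337254805
jar 37.11770833333333
hoop 12.568266666666666
pl 11.92851851851852
```

View pics/g.png

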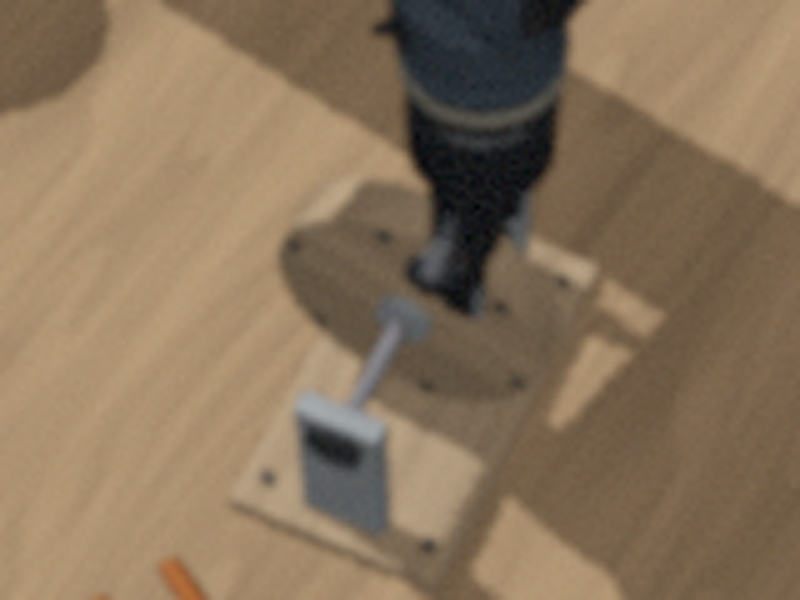

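The final picture shows the fingers on the far upper rim, about (450,280) in the crop, with the wheel held and the pliers undisturbed. The grip is 55 N and the arm is still, so I'm handing in.

```bash
python3 -c "
from rig import robot
print(robot.finish_job())"
```

```text
the job is handed in; nothing more can be done
None
```

I handed the job in with the wheel gripped by its rim at about 55 N and held still, and its heavy side at the bottom to within an estimated 8° (20° is allowed). The wheel went well past a quarter turn on the way, and no verdict came back.

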